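# Hang the punch caddy on the cleat rail and snap it into its catch

### The job

Hang the wooden punch caddy on the aluminium cleat rail of the bench stand: lift it by its handle, tilt its top towards the rail so that its angled rear strip goes over the rail's lip, and let it down until the lip carries it; then swing its bottom in until the spring catch snaps over its foot, so that it hangs upright and locked, in the middle of the rail. Work by feel, never bearing on the rail with more than about 12 N, and leave the other tools on the bench where they are.

Things in the scene. Friction and masses are not known exactly. Their poses are not given: they have to be found in the camera images.
- caddy: Wooden punch caddy, 0.29 to 0.43 kg, 150 mm wide, four punches fast in its block. Origin: middle of the underside, on the bench at the start; z up, own +x to its rear (strip side), handle along y. Block x -50..34, z 0..30 mm; back plate x 34..42, z 0..135. A 4 mm aluminium strip, 130 mm wide, slopes 45 deg down and rearwards from the back plate (x 42, z 126) to its free edge.
- caddy_handle (a point): Middle of the caddy's handle bar: own x -2, z 137 mm. Bar 14 mm thick (x), 28 mm high, free over 76 mm along y between two posts; the back plate is 29 mm behind it. A grip of 40 N is fine. Axes as caddy.
- caddy_strip_edge (a point): Axis of the rear strip's rounded free edge (radius 2 mm), mid-width: own x 68, y 0, z 99.8 mm. Axes as caddy.
- caddy_foot (a point): Top of the round lip at the end of the caddy's foot: own x 66.5, z 12 mm. The foot is a tongue 100 mm wide at the bottom rear, x 42..70, z 0..6; the lip at its end is x 63..70. Hung home, this end and the strip's edge both touch the rail plate. Axes as caddy.
- stand: Fixed bench stand: plywood board 250 mm wide, 192 high, on two wooden feet (y +-108, 20 wide, 16 high, reaching to x -35), aluminium rail plate (226 wide, top at z 185) on its front. Origin on the bench under the middle of the plate's front face; own +x into the board (front = -x), y along the rail, z up. Its contact forces with the caddy, summed, must stay under 45 N; the groove wedges.
- rail_groove (a point): Drawn place of the groove's bottom, mid-rail: stand x 0, z 125 mm. The lip (4 mm thick, 180 wide) slopes 45 deg up and out from here; its top is at x -20, 19 mm higher. Home, the strip's edge axis is 5 mm above the bottom, 2 mm off the plate. Plate, lip and catch really sit up to 12 mm higher or lower and 8 mm nearer or farther (slots, spacers); no reading tells: feel for it.
- catch (a joint): Spring catch, mid-rail, 30 mm wide: steel nose sliding up; 0 = down, 0.010 m = fully up. Tip 87 mm below the groove bottom, 15 mm off the plate, ramp outside. Swung in about the hooked strip, the foot lip meets the ramp at a tilt near 0.2 rad (let go, the caddy leans there), lifts it 5 mm, then it drops in front. Takes 5 to 10 N down on the handle, or a slow turn of the held caddy.
- glass_dish: Bystander: small clear glass dish, 84 mm across, 47 high; origin under its middle.
- bench_block: Bystander: square bright steel block, 64 x 64 x 20 mm; origin under its middle.
- pliers_round: Bystander: black-handled pliers lying flat, 36 x 144 x 12 mm, along own y; origin under the middle.

How it is judged:
By the outcome, as a careful person would: the job done as asked, in the order asked, and still so for the second after the job is handed in, with the robot touching nothing.
It also fails if it takes over 54 s, if anything falls off the work surface, if the arm or the gripper's body presses on something with over 40 N, if the wrist force passes 120 N, or if a joint passes its speed limit or range.

### The arm

A 7-joint arm with a two-finger parallel gripper is mounted at the origin on a cart in front of the work surface, level with it; the furniture and walls round the work are solid. World frame = base frame: x ahead of the robot, y to its left, z up, the work surface at z = 0. Lengths are in mm, angles in rad, forces in N, time in s.
With the tool pointing down it reaches from about 350 to 900 mm from the base axis. Payload 7.2 kg.
Tool frame: the origin (TCP) lies on the centre line of the jaws, within the pads' length; the fingertips stand 19 mm ahead of it and the grasp point (between the pads) is the TCP; z points along the fingers, y is the line along which they close (so a half turn about z gives the same grasp; the last joint's range is limited). The gripper opens to 85 mm and grips with 20 to 120 N. Pads are 22 mm wide; open, the fingers measure 114 mm over their backs; the gripper's body (76 mm by 85 mm) begins 54 mm behind the grasp point. The pads swing forward as they close: fully open they stand 13 mm farther back than shut.
Start: joints at [1.213, 0.411, -0.013, 1.596, 0.006, 1.134, -0.082], TCP at [178.588, -598.944, 250.297] pointing down, gripper open.
Joint ranges: [-2.95, 2.95], [-0.29, 1.99], [-1.47, 1.44], [0.14, 2.54], [-1.03, 4.17], [0.13, 1.85], [-2.86, 2.86]. Speed limits (rad/s): [2.39, 2.39, 3.01, 3.01, 3.14, 3.14, 3.14].

### API

Orientations are given as a 3x3 rotation matrix whose columns are the frame's x, y, z axes.
In Python, from plant import arm, viewer gives the robot as it stands. The module is installed in compiled form; this text tells all that it offers.
- The arm moves only by the tool servo_tool, never from a script. Its argument "deltas" is a list of rows, each an object with "translation": the shift along the world's x, y, z in mm, a list of three; "twist": the turn about the world's z in rad; "jaw": the finger opening in mm, from 0 to 85.4. A call has 1 to 5 rows; each row is the pose to reach, as a shift and turn from the pose commanded when the call began; what a row does not reach only later rows make up. A row lasts 1/12 s, in which the tool goes at most 41.7 mm and 7.16 degrees, less where a joint would pass 70% of its speed; a pose out of reach is approached as far as the arm can. A call with a gripper value outside its range is refused whole. The fingers move at their own pace and stop on an object; "grip_force" is the grip in N (left out, the last holds). Time passes only in rows, so rows that repeat a pose let the fingers close. It gives the time, the measured TCP pose, the force, the opening and the grip force at its end, in the units of the state.
- arm.get_state(): the state, without advancing time (a new reading comes with each control period).
- viewer.capture(name): name is "scene" or "top" or "wrist"; returns a dict with "image" (480x640x3 uint8, blue, green, red), "range_z" (480x640 float32, mm along the optical axis (not along the pixel's ray), 0 where there is no reading), "fovy" (degrees; the focal length in pixels is half the picture's height over the tangent of half this angle, whatever the lens; pixels are square), "cx", "cy" (the principal point, pixels), "extrinsics" (4x4, takes a point from world to camera coordinates). Camera axes: x right, y down, z forward; pixel columns grow to the right and rows downward; lengths in mm; the calibration is good to about 2 mm. The wrist camera is an equidistant fisheye: a pixel r from the principal point sees the ray r / f radians off the axis. A picture is of the moment at which its call begins.
- arm.hand_in(): hands the job in; it is judged then, once.
The state is a dict: "time_s": time; "qpos": joint angles; "dq": joint speeds; "joint_torque": joint torques, N m; "tool_pos": TCP position; "tcp_rot": TCP orientation; "ft_force": force on the tool from outside, world axes, zero at the start; "ft_torque": the same for the moment, N m; "finger_gap": finger opening in mm; "grip_force": force on a finger pad.
Only numpy, scipy, OpenCV 4.12 (cv2) and the standard library are available. Lean on these libraries where they do the work, as an engineer would, in place of code of your own. Each camera call takes 0.05 s, during which the arm holds its last target. There are 200 camera calls.

## Working session

There is one attempt and no reset: what is moved stays moved. The work goes in short steps, Python scripts to look and compute and a tool call to move; the robot and the scene stay as the last step left them, time stands still between calls to the robot, and variables do not carry over. Pictures are saved under pics/ and viewed, at most 10 in all, crops included, and the job is handed in when it is done.

Besides the shell and the picture viewer there is one more tool, called after "Request:" as name(argument=value, ...) on one line, values as JSON. servo_tool: Moves the arm, as the interface text tells. Its arguments: {"type":"object","properties":{"deltas":{"type":"array"},"grip_force":{"type":"number"}},"required":["deltas"]}

```bash
mkdir -p pics
cat > h.py <<'E'
import numpy as np, cv2
from plant import arm, viewer
def cap(n):
    d=viewer.capture(n); d['f']=240/np.tan(np.radians(d['fovy'])/2); return d
def pts(d):
    v,u=np.mgrid[0:480,0:640]; z=d['range_z']
    c=np.stack([(u-d['cx'])/d['f']*z,(v-d['cy'])/d['f']*z,z],-1)
    E=np.array(d['extrinsics']); P=(c-E[:3,3])@E[:3,:3]; P[z<=0]=np.nan; return P
E
python3 - <<'E'
from h import *
s=arm.get_state(); print({k:np.round(v,3).tolist() for k,v in s.items()})
for n in('scene','top'):
    d=cap(n); cv2.imwrite(f'pics/{n}0.png',d['image']); np.savez(f'{n}0.npz',P=pts(d),im=d['image'])
    E=np.array(d['extrinsics']);print(n,d['f'],(-E[:3,:3].T@E[:3,3]).round(),E[2,:3].round(2))
E
```

```text
{'time_s': 0.0, 'qpos': [1.213, 0.412, -0.013, 1.597, 0.006, 1.134, -0.082], 'dq': [0.0, -0.001, 0.0, 0.0, -0.001, 0.002, -0.001], 'joint_torque': [0.001, -60.062, 0.683, -29.941, 0.014, 0.011, -0.0], 'tool_pos': [178.43, -598.478, 249.428], 'tcp_rot': [[0.958, 0.286, -0.001], [0.286, -0.958, 0.002], [-0.0, -0.002, -1.0]], 'ft_force': [0.117, 0.341, 1.133], 'ft_torque': [-0.002, -0.022, -0.026], 'grip_force': 0.0, 'finger_gap': 85.632}
scene 531.2576672672733 [ 697. -990.  755.] [-0.13  0.83 -0.54]
top 465.88431782725536 [ 392.  -33. 1131.] [ 0.13 -0.   -0.99]
```

View pics/scene0.png

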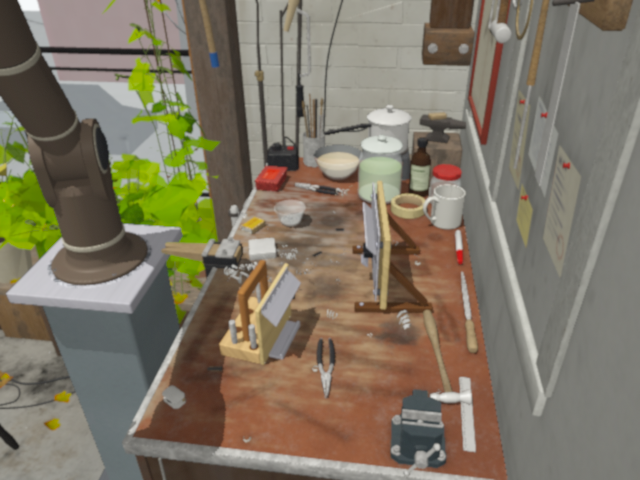

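View pics/top0.png

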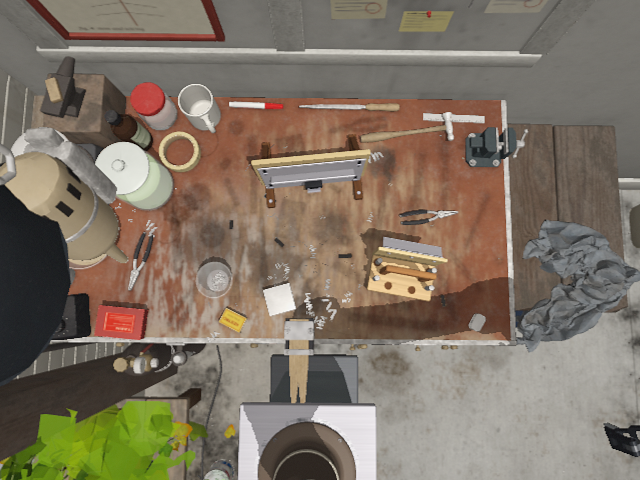

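Run:
```python
from h import *
t=np.load('top0.npz');P=t['P'];im=t['im']
def reg(u0,u1,v0,v1,z0,z1):
    Q=P[v0:v1,u0:u1].reshape(-1,3); return Q[(Q[:,2]>z0)&(Q[:,2]<z1)]
def rect(n,Q):
    (c,s,a)=cv2.minAreaRect(Q[:,:2].astype(np.float32)); print(n,len(Q),np.round(c),np.round(s,1),round(a,2),np.percentile(Q[:,2],[5,50,95]).round())
rect('bar',reg(340,460,225,310,141,160))
rect('bar+plate',reg(340,460,225,310,126,160))
rect('block',reg(340,460,225,310,22,40))
rect('strip',reg(340,460,225,262,99,122))
rect('board top',reg(240,385,140,215,187,200))
rect('plate top',reg(240,385,140,215,178,187))
rect('lip',reg(240,385,140,215,130,165))
rect('lip/cat',reg(240,385,140,215,30,120))
rect('feet',reg(240,385,140,215,8,24))
hs=np.histogram(reg(340,460,225,310,5,200)[:,2],bins=range(0,200,6));print(hs[0])
hs=np.histogram(reg(240,385,140,215,5,250)[:,2],bins=range(0,250,6));print(hs[0])
cv2.imwrite('pics/crop1.png',cv2.resize(im[135:305,235:465],None,fx=3.4,fy=3.4,interpolation=cv2.INTER_CUBIC))
```

```text
bar 347 [ 456. -216.] [106.3  14.7] 80.11 [146. 150. 154.]
bar+plate 736 [ 476. -220.] [147.9  56.6] 80.12 [128. 138. 153.]
block 1723 [ 450. -215.] [150.2  84.6] 80.1 [26. 30. 34.]
strip 557 [ 509. -221.] [140.7  38.4] 80.48 [101. 112. 121.]
board top 954 [684.  -4.] [ 24.9 247.9] 5.98 [188. 192. 195.]
plate top 280 [679.  -5.] [ 14.  247.4] 6.23 [178. 183. 187.]
lip 1072 [668.  -6.] [ 35.2 247.9] 6.01 [135. 147. 161.]
lip/cat 807 [712.  -3.] [128.6 247.2] 3.91 [ 35.  64. 104.]
feet 503 [698. -29.] [182.7 298.6] 1.18 [11. 16. 21.]
[ 80  76  14  20 827 871  32  37  25  34  42  33  43  92  48  25  61 145
 158 180 151  88 282  28 145 193   0   0   0   0   0   0   0]
[ 75  81 354 116  15  49  54  73  77  97  79  58  27  47 120  63  12  19
  16  16  20  26 151 243 261 274  91 122 193 179 193 494 485   3   0   0
   0   0   0   0   0]
```

View pics/crop1.png

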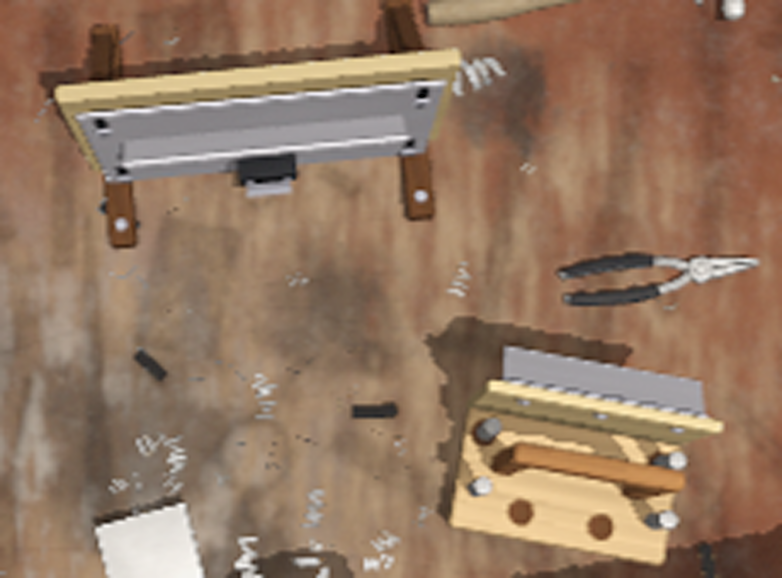

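Run:
```python
from h import *
t=np.load('top0.npz');P=t['P'][140:230,235:385].reshape(-1,3)
a=np.radians(6);X=np.array([np.cos(a),np.sin(a)]);Y=np.array([-X[1],X[0]])
c=np.array([684,-4.]); s=(P[:,:2]-c)@X; l=(P[:,:2]-c)@Y; z=P[:,2]
for z0 in range(30,200,6):
    m=(z>z0)&(z<=z0+6)&(abs(l)<85)&(s>-80)
    m2=m&(abs(l)<14); 
    if m.sum()>3: print(z0+3,m.sum(),np.percentile(s[m],[5,50,95]).round(1),'| cat',np.percentile(s[m2],[5,50,95]).round(1) if m2.sum() else '')
m=(z>160)&(z<181)&(s<0)&(s>-30)&(abs(l)<100);print('plate',np.median(s[m]),np.polyfit(l[m],s[m],1))
m=(z>187); print('y ext',np.percentile(l[m],[1,99]))
```

```text
33 30 [-11.1 -10.4  -9.5] | cat 
39 30 [-11.2 -10.2  -9.3] | cat 
45 33 [-11.4 -10.5  -9.6] | cat 
51 39 [-12.9 -10.5  -9.7] | cat [-34.6 -31.6 -28.7]
57 62 [-35.8 -10.9  -9.4] | cat [-36.1 -33.  -28.3]
63 48 [-33.9 -10.8  -9.7] | cat [-34.5 -33.3 -30.6]
69 16 [-11.5 -10.9 -10.2] | cat 
75 5 [-32.3 -32.1 -31.6] | cat [-32.3 -32.1 -31.6]
81 12 [-32.9 -32.  -24.4] | cat [-32.8 -32.  -22.1]
87 90 [-32.2 -25.1 -16.7] | cat [-32.4 -25.9 -16.7]
93 38 [-31.6 -24.6 -17.9] | cat [-31.3 -24.6 -17.3]
129 4 [-11.2 -10.1  -9.7] | cat 
135 128 [-14.6 -11.6 -10. ] | cat [-14.9 -11.6 -10.4]
141 207 [-20.1 -16.1 -10.1] | cat [-20.2 -15.7 -10.1]
147 234 [-29.  -22.3 -10.1] | cat [-28.4 -21.9 -10.2]
153 243 [-32.6 -28.8 -10.1] | cat [-32.1 -28.1 -10.2]
159 73 [-31.7 -10.6  -9.8] | cat [-11.1 -10.4 -10.1]
165 79 [-11.4 -10.5   1.6] | cat [-11.6 -10.9   1.6]
171 137 [-11.1  -0.1   1.4] | cat [-11.1  -0.6   1.4]
177 131 [-11.4  -9.4   1.4] | cat [-11.2  -9.8   1.4]
183 135 [-11.2  -0.1   1.4] | cat [-11.3  -0.    1.3]
189 349 [-11.    2.2  11.4] | cat [-10.8   1.7  11.6]
195 336 [-10.9   3.9  10.5] | cat [-10.8   4.1  10.2]
plate -10.536656938000698 [ 9.80301861e-04 -1.00682170e+01]
y ext [-121.07440639  120.73271362]
```

Request:
servo_tool(deltas=[{"translation": [277.4,382.9,-30],"twist": 1.108,"jaw": 30},{"translation": [277.4,382.9,-30],"twist": 1.108,"jaw": 30},{"translation": [277.4,382.9,-30],"twist": 1.108,"jaw": 30},{"translation": [277.4,382.9,-30],"twist": 1.108,"jaw": 30},{"translation": [277.4,382.9,-30],"twist": 1.108,"jaw": 30}], grip_force=40)

```text
time_s: 0.52
tool_pos: [301.2, -428.6, 236.7]
tcp_rot: [[0.605, 0.796, -0.0], [0.796, -0.605, 0.0], [-0.0, -0.0, -1.0]]
ft_force: [0.8, -0.4, -0.4]
finger_gap: 29.9
grip_force: 0.0
```

Request:
servo_tool(deltas=[{"translation": [154.8,212.6,-22],"twist": 0.477,"jaw": 30},{"translation": [154.8,212.6,-22],"twist": 0.477,"jaw": 30},{"translation": [154.8,212.6,-22],"twist": 0.477,"jaw": 30},{"translation": [154.8,212.6,-22],"twist": 0.477,"jaw": 30},{"translation": [154.8,212.6,-22],"twist": 0.477,"jaw": 30}])

```text
time_s: 0.93
tool_pos: [423.3, -261.0, 219.5]
tcp_rot: [[0.172, 0.985, -0.0], [0.985, -0.172, -0.0], [-0.0, -0.0, -1.0]]
ft_force: [-0.5, -0.7, 0.2]
finger_gap: 30.3
grip_force: 0.0
```

Request:
servo_tool(deltas=[{"translation": [0,0,0],"twist": 0,"jaw": 30},{"translation": [0,0,0],"twist": 0,"jaw": 30}])

```text
time_s: 1.1
tool_pos: [424.0, -260.3, 219.4]
tcp_rot: [[0.173, 0.985, -0.0], [0.985, -0.173, 0.001], [0.001, -0.0, -1.0]]
ft_force: [-0.5, 0.1, -0.4]
finger_gap: 30.0
grip_force: 0.0
```

Run:
```python
from h import *
s=arm.get_state(); print(s['tool_pos'],np.degrees(np.arctan2(s['tcp_rot'][1][1],s['tcp_rot'][0][1])),s['ft_force'],s['qpos'])
d=cap('wrist'); cv2.imwrite('pics/w1.png',d['image']); print(d['extrinsics'])
```

```text
[ 423.97290463 -260.27164535  219.42843748] -9.956248441731793 [-0.4794959   0.12036635 -0.35854878] [ 0.80479525  0.25821756 -0.41471615  1.91474466  0.12211551  0.99363611
  0.1616806 ]
[[ 9.84925776e-01 -1.72977470e-01  1.04748638e-04 -4.62782758e+02]
 [-1.65026736e-01 -9.39472830e-01  3.00261517e-01 -2.04356363e+02]
 [-5.18400692e-02 -2.95752594e-01 -9.53856913e-01  2.96029459e+02]
 [ 0.00000000e+00  0.00000000e+00  0.00000000e+00  1.00000000e+00]]
```

View pics/w1.png

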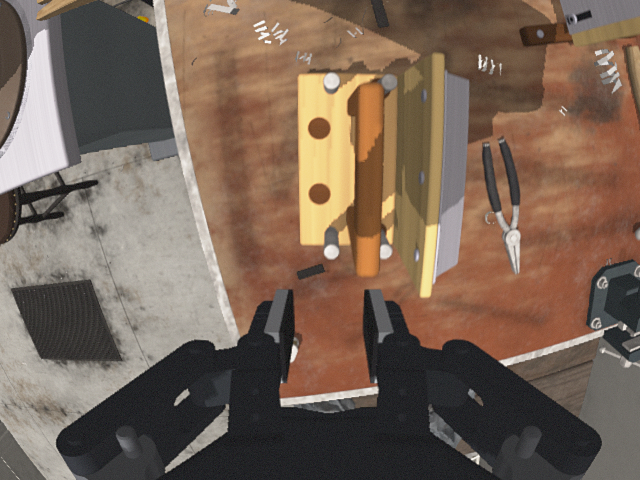

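Run:
```python
from h import *
d=cap('wrist');E=np.array(d['extrinsics'])
im=d['image'];hsv=cv2.cvtColor(im,cv2.COLOR_BGR2HSV)
def ray(u,v,z):
    x=np.array([u-d['cx'],v-d['cy']]);r=np.linalg.norm(x);th=r/d['f']
    k=np.array([*(x/r*np.sin(th)),np.cos(th)]);k=E[:3,:3].T@k;o=-E[:3,:3].T@E[:3,3]
    return (o+k*(z-o[2])/k[2]).round(1)
for v in (120,180,240):
    row=hsv[v,340:400]; m=np.where((row[:,1]>170)&(row[:,0]<17))[0]+340
    print(v,m.min(),m.max(),ray(m.min(),v,151),ray(m.max(),v,151))
for p in((371,82),(367,276)): print(ray(*p,151))
```

```text
120 364 378 [ 454.9 -187.6  151. ] [ 462.1 -188.7  151. ]Traceback (most recent call last):
  File "<stdin>", line 10, in <module>
    return umr_minimum(a, axis, None, out, keepdims, initial, where)
ValueError: zero-size array to reduction operation minimum which has no identity
```

Request:
servo_tool(deltas=[{"translation": [32,44,0],"twist": 0,"jaw": 30},{"translation": [32,44,0],"twist": 0,"jaw": 30},{"translation": [32,44,0],"twist": 0,"jaw": 30}])

```text
time_s: 1.45
tool_pos: [455.9, -217.3, 219.9]
tcp_rot: [[0.177, 0.984, 0.001], [0.984, -0.177, 0.001], [0.001, 0.001, -1.0]]
ft_force: [0.8, -0.6, 0.5]
finger_gap: 30.1
grip_force: 0.0
```

Request:
servo_tool(deltas=[{"translation": [-1,1,-30],"twist": 0,"jaw": 30},{"translation": [-1,1,-55],"twist": 0,"jaw": 30},{"translation": [-1,1,-70],"twist": 0,"jaw": 30},{"translation": [-1,1,-70],"twist": 0,"jaw": 30}])

```text
time_s: 1.78
tool_pos: [450.6, -219.3, 146.7]
tcp_rot: [[0.181, 0.983, -0.006], [0.983, -0.181, 0.002], [0.001, -0.006, -1.0]]
ft_force: [-1.1, 1.4, -0.4]
finger_gap: 30.0
grip_force: 0.0
```

Request:
servo_tool(deltas=[{"translation": [0,0,0],"twist": 0,"jaw": 8},{"translation": [0,0,0],"twist": 0,"jaw": 8},{"translation": [0,0,0],"twist": 0,"jaw": 8},{"translation": [0,0,0],"twist": 0,"jaw": 8},{"translation": [0,0,0],"twist": 0,"jaw": 8}], grip_force=30)

```text
time_s: 2.2
tool_pos: [453.8, -218.0, 150.3]
tcp_rot: [[0.178, 0.984, 0.001], [0.984, -0.178, -0.001], [-0.0, 0.001, -1.0]]
ft_force: [0.8, -0.6, -2.6]
finger_gap: 13.7
grip_force: 33.8
```

Request:
servo_tool(deltas=[{"translation": [0,0,10],"twist": 0,"jaw": 8},{"translation": [0,0,25],"twist": 0,"jaw": 8},{"translation": [0,0,45],"twist": 0,"jaw": 8},{"translation": [0,0,62],"twist": 0,"jaw": 8},{"translation": [0,5,75],"twist": 0,"jaw": 8}])

```text
time_s: 2.62
tool_pos: [454.1, -213.6, 227.1]
tcp_rot: [[0.179, 0.984, 0.002], [0.984, -0.179, -0.001], [-0.001, 0.002, -1.0]]
ft_force: [0.0, -0.4, -3.9]
finger_gap: 13.1
grip_force: 33.8
```

Request:
servo_tool(deltas=[{"translation": [6,14,0],"twist": 0.03,"jaw": 8},{"translation": [18,36,0],"twist": 0.07,"jaw": 8},{"translation": [32,62,0],"twist": 0.11,"jaw": 8},{"translation": [46,88,0],"twist": 0.15,"jaw": 8},{"translation": [60,114,0],"twist": 0.19,"jaw": 8}])

```text
time_s: 3.03
tool_pos: [514.1, -96.5, 224.7]
tcp_rot: [[-0.015, 1.0, -0.0], [1.0, 0.015, 0.0], [0.0, -0.0, -1.0]]
ft_force: [-0.4, 0.1, -3.5]
finger_gap: 13.1
grip_force: 33.8
```

Request:
servo_tool(deltas=[{"translation": [12,24,0],"twist": 0.04,"jaw": 8},{"translation": [24,46,0],"twist": 0.07,"jaw": 8},{"translation": [35,64,0],"twist": 0.09,"jaw": 8},{"translation": [42,76,0],"twist": 0.0936,"jaw": 8},{"translation": [45.8,79.6,0],"twist": 0.0936,"jaw": 8}])

```text
time_s: 3.45
tool_pos: [560.1, -15.6, 224.6]
tcp_rot: [[-0.109, 0.994, -0.0], [0.994, 0.109, 0.002], [0.002, 0.0, -1.0]]
ft_force: [-0.7, 0.3, -3.7]
finger_gap: 13.2
grip_force: 33.8
```

Request:
servo_tool(deltas=[{"translation": [0,0,0],"twist": 0,"jaw": 8},{"translation": [0,0,0],"twist": 0,"jaw": 8},{"translation": [0,0,0],"twist": 0,"jaw": 8}])

```text
time_s: 3.7
tool_pos: [559.0, -20.7, 224.5]
tcp_rot: [[-0.103, 0.995, -0.001], [0.995, 0.103, -0.001], [-0.001, -0.001, -1.0]]
ft_force: [0.1, -0.6, -3.3]
finger_gap: 13.5
grip_force: 33.8
```

```bash
cat >> h.py <<'E'
def frame(): 
    a=np.radians(6); return np.array([np.cos(a),np.sin(a)]),np.array([-np.sin(a),np.cos(a)]),np.array([673.8,-5.1])
def st():
    s=arm.get_state();X,Y,o=frame();t=np.array(s['tool_pos']);f=np.array(s['ft_force'])
    print('t',round(float(s['time_s']),2),'p %.1f l %.1f z %.1f'%((t[:2]-o)@X,(t[:2]-o)@Y,t[2]),'yaw %.2f'%np.degrees(np.arctan2(s['tcp_rot'][1][1],s['tcp_rot'][0][1])),'F',(f[:2]@X).round(1),(f[:2]@Y).round(1),f[2].round(1),'M',np.round(s['ft_torque'],2),'gap',np.round(s['finger_gap'],1),np.round(s['grip_force'],1))
E
python3 - <<'E'
from h import *
st()
d=cap('scene'); im=d['image']; cv2.imwrite('pics/s2.png',cv2.resize(im[150:350,250:470],None,fx=3,fy=3,interpolation=cv2.INTER_CUBIC)); P=pts(d); np.savez('s2.npz',P=P,im=im)
d=cap('top'); np.savez('t2.npz',P=pts(d),im=d['image'])
E
```

```text
t 3.7 p -115.8 l -3.6 z 224.5 yaw 5.88 F 0.1 -0.6 -3.3 M [-0.08  0.08 -0.01] gap 13.5 33.8
```

View pics/s2.png

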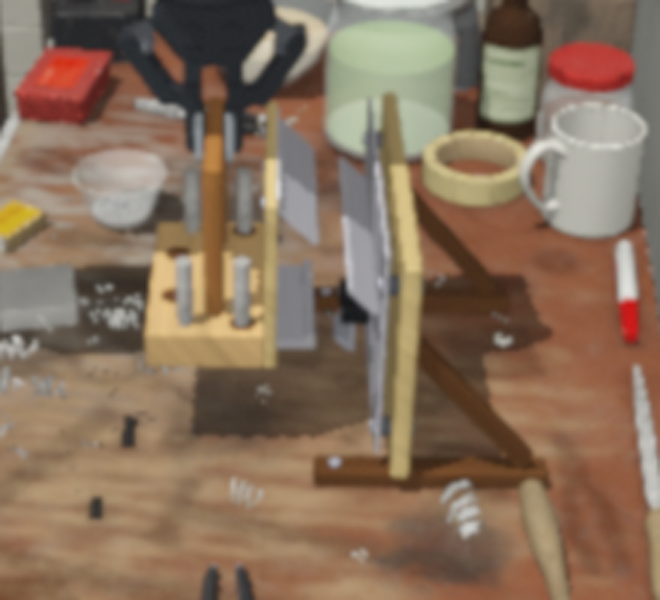

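Run:
```python
from h import *
P=np.load('t2.npz')['P'].reshape(-1,3); X,Y,o=frame()
s=(P[:,:2]-o)@X; l=(P[:,:2]-o)@Y; z=P[:,2]
def r(n,m): print(n,m.sum(),'p',np.percentile(s[m],[2,50,98]).round(1),'l',np.percentile(l[m],[1,50,99]).round(1),'z',np.percentile(z[m],[2,50,98]).round(1))
near=(s>-185)&(s<-20)&(abs(l)<100)
m=near&(z>170)&(z<204)&(s>-75)&(s<-35); r('strip',m)
print(np.polyfit(l[m],s[m]+z[m],1),)
r('plate',near&(z>204)&(z<216)&(s>-90)&(s<-55))
r('block',near&(z>98)&(z<112)&(s<-90))
r('board',(z>188)&(z<197)&(s>3)&(s<30)&(abs(l)<150))
r('lip',(z>130)&(z<165)&(s>-30)&(s<-14)&(abs(l)<110))
r('catch',(z>45)&(z<100)&(s>-35)&(s<-10)&(abs(l)<40))
```

```text
Traceback (most recent call last):
IndexError: index -1 is out of bounds for axis 0 with size 0
```

Run:
```python
from h import *
P=np.load('s2.npz')['P'].reshape(-1,3); X,Y,o=frame()
s=(P[:,:2]-o)@X; l=(P[:,:2]-o)@Y; z=P[:,2]
def r(n,m): print(n,m.sum(),*( ('p',np.percentile(s[m],[2,50,98]).round(1),'l',np.percentile(l[m],[1,50,99]).round(1),'z',np.percentile(z[m],[2,50,98]).round(1)) if m.sum() else ''))
a=abs(l)<140
r('strip',a&(z>172)&(z<200)&(s>-70)&(s<-44))
r('foot',a&(z>70)&(z<90)&(s>-70)&(s<-40))
r('block front/near',a&(z>78)&(z<103)&(s<-90)&(s>-170))
r('backplate',a&(z>110)&(z<212)&(s<-70)&(s>-82))
r('board',a&(z>40)&(z<190)&(s>4)&(s<20))
r('railplate',a&(z>40)&(z<183)&(s>-6)&(s<2))
r('lip',a&(z>142)&(z<165)&(s>-26)&(s<-10))
for z0 in range(40,110,5): r('catch %d'%z0,(abs(l)<25)&(z>z0)&(z<z0+5)&(s>-36)&(s<-5))
```

```text
strip 358 p [-67.4 -56.1 -44.5] l [-68.4 -11.3  63.1] z [176.3 188.3 199.4]
foot 322 p [-68.  -56.6 -44.5] l [-54.2 -10.9  48.2] z [76.7 82.3 89.1]
block front/near 345 p [-163.4 -127.4  -91.5] l [-79.5 -76.2  13. ] z [ 78.9  91.2 102.8]
backplate 331 p [-81.6 -75.6 -71.3] l [-79.7 -72.2  62.7] z [115.8 205.6 211.6]
board 740 p [ 5.7  9.2 19.5] l [-128.4 -111.6  101.8] z [ 44.1 135.2 187.6]
railplate 454 p [-5.7 -2.3  0.8] l [-115.8  -58.8  104.4] z [ 44.9 136.7 180.4]
lip 276 p [-23.9 -17.6 -10.4] l [-91.5 -11.2  87.8] z [143.1 150.  155.7]
catch 40 0
catch 45 3 p [-22.3 -16.  -13.7] l [-13.9 -10.5 -10.1] z [47.3 49.6 49.7]
catch 50 7 p [-27.  -18.5 -16.5] l [-18.4 -11.4   0.3] z [51.9 53.2 54.7]
catch 55 30 p [-27.3 -20.7 -14.2] l [-18.7  -8.2  13.2] z [55.4 57.7 59.9]
catch 60 11 p [-27.2 -24.7 -14.1] l [-15.8  -5.4  12.4] z [60.1 61.6 63.7]
catch 65 5 p [-16.7 -16.6 -14.4] l [-16.6 -14.4 -13.3] z [65.5 66.5 69.3]
catch 70 1 p [-14.8 -14.8 -14.8] l [-17.2 -17.2 -17.2] z [74. 74. 74.]
catch 75 19 p [-23.8 -15.   -6.1] l [-22.3 -19.7 -14.9] z [75.  77.7 79.5]
catch 80 17 p [-25.2 -13.1  -6.4] l [-22.3 -19.6  11.7] z [80.9 83.  84.7]
catch 85 39 p [-24.5 -19.5  -6.6] l [-24.  -16.5  15.6] z [85.5 88.9 89.8]
catch 90 21 p [-23.6 -19.3 -10.9] l [-22.2  -5.7  12.5] z [90.1 91.  92.6]
catch 95 0
catch 100 0
catch 105 0
```

Request:
servo_tool(deltas=[{"translation": [5,1,0],"twist": 0.002,"jaw": 8},{"translation": [10,2,0],"twist": 0.002,"jaw": 8},{"translation": [14,2.5,0],"twist": 0.002,"jaw": 8},{"translation": [16,2.7,0],"twist": 0.002,"jaw": 8},{"translation": [16,2.7,0],"twist": 0.002,"jaw": 8}], grip_force=20)

```text
time_s: 4.22
tool_pos: [576.2, -16.3, 224.6]
tcp_rot: [[-0.106, 0.994, 0.0], [0.994, 0.106, 0.0], [0.0, 0.0, -1.0]]
ft_force: [-0.2, 0.9, -3.7]
finger_gap: 13.3
grip_force: 33.8
```

```bash
python3 -c "
from h import *
st()"
```

```text
t 4.22 p -98.3 l -0.9 z 224.6 yaw 6.11 F -0.1 0.9 -3.7 M [-0.05  0.03 -0.01] gap 13.3 33.8
```

Request:
servo_tool(deltas=[{"translation": [1,0.1,0],"twist": 0,"jaw": 8},{"translation": [2,0.2,0],"twist": 0,"jaw": 8},{"translation": [3,0.3,0],"twist": 0,"jaw": 8},{"translation": [4,0.4,0],"twist": 0,"jaw": 8},{"translation": [4,0.4,0],"twist": 0,"jaw": 8}])

```text
time_s: 4.63
tool_pos: [579.1, -16.1, 224.5]
tcp_rot: [[-0.106, 0.994, -0.001], [0.994, 0.106, -0.0], [-0.0, -0.001, -1.0]]
ft_force: [-3.3, -0.3, -2.5]
finger_gap: 13.3
grip_force: 34.0
```

```bash
python3 -c "
from h import *
st()"
```

```text
t 4.63 p -95.4 l -1.0 z 224.5 yaw 6.11 F -3.3 0.1 -2.5 M [-0.06  0.75 -0.02] gap 13.3 34.0
```

Request:
servo_tool(deltas=[{"translation": [1,0.1,0.5],"twist": 0,"jaw": 9},{"translation": [2,0.2,1],"twist": 0,"jaw": 9},{"translation": [3,0.3,1.5],"twist": 0,"jaw": 9},{"translation": [3,0.3,1.5],"twist": 0,"jaw": 9}], grip_force=21)

```text
time_s: 4.97
tool_pos: [581.6, -15.8, 225.8]
tcp_rot: [[-0.106, 0.994, -0.003], [0.994, 0.106, -0.0], [0.0, -0.003, -1.0]]
ft_force: [-5.6, 0.1, -2.8]
finger_gap: 13.1
grip_force: 35.8
```

```bash
python3 -c "
from h import *
st()"
```

```text
t 4.97 p -92.8 l -1.0 z 225.8 yaw 6.11 F -5.6 0.7 -2.8 M [-0.1   1.91 -0.06] gap 13.1 35.8
```

Request:
servo_tool(deltas=[{"translation": [1,0.1,0.5],"twist": 0,"jaw": 10},{"translation": [2,0.2,1],"twist": 0,"jaw": 10},{"translation": [2,0.2,1],"twist": 0,"jaw": 10}], grip_force=20)

```text
time_s: 5.22
tool_pos: [583.4, -15.7, 226.8]
tcp_rot: [[-0.106, 0.994, -0.003], [0.994, 0.106, -0.0], [-0.0, -0.003, -1.0]]
ft_force: [-6.8, -1.2, -3.5]
finger_gap: 13.0
grip_force: 39.1
```

```bash
python3 -c "
from h import *
st()"
```

```text
t 5.22 p -91.0 l -1.0 z 226.8 yaw 6.11 F -6.8 -0.4 -3.5 M [-0.13  2.18 -0.01] gap 13.0 39.1
```

Request:
servo_tool(deltas=[{"translation": [-8,-0.8,0],"twist": 0,"jaw": 10},{"translation": [-18,-1.9,0],"twist": 0,"jaw": 10},{"translation": [-27,-2.8,-4],"twist": 0,"jaw": 10},{"translation": [-30,-3.1,-18],"twist": 0,"jaw": 10},{"translation": [-30,-3.1,-38],"twist": 0,"jaw": 10}])

```text
time_s: 5.63
tool_pos: [555.4, -18.8, 191.2]
tcp_rot: [[-0.106, 0.994, 0.006], [0.994, 0.106, -0.001], [-0.001, 0.006, -1.0]]
ft_force: [0.5, -0.4, -4.6]
finger_gap: 13.2
grip_force: 33.7
```

Request:
servo_tool(deltas=[{"translation": [0,0,-14],"twist": 0,"jaw": 10},{"translation": [0,0,-26],"twist": 0,"jaw": 10},{"translation": [0,0,-33],"twist": 0,"jaw": 10},{"translation": [0,0,-36],"twist": 0,"jaw": 10},{"translation": [0,0,-36],"twist": 0,"jaw": 10}])

```text
time_s: 6.05
tool_pos: [554.6, -18.6, 153.0]
tcp_rot: [[-0.106, 0.994, 0.0], [0.994, 0.106, 0.0], [0.0, 0.0, -1.0]]
ft_force: [0.2, -0.3, -3.2]
finger_gap: 13.0
grip_force: 33.8
```

```bash
python3 -c "
from h import *
st()"
```

```text
t 6.05 p -120.0 l -1.0 z 153.0 yaw 6.11 F 0.2 -0.3 -3.2 M [-0.07  0.05  0.01] gap 13.0 33.8
```

Request:
servo_tool(deltas=[{"translation": [0,0,-1.5],"twist": 0,"jaw": 10},{"translation": [0,0,-2.7],"twist": 0,"jaw": 10},{"translation": [0,0,-2.7],"twist": 0,"jaw": 10}])

```text
time_s: 6.3
tool_pos: [554.9, -18.6, 150.9]
tcp_rot: [[-0.106, 0.994, 0.001], [0.994, 0.106, -0.0], [-0.0, 0.001, -1.0]]
ft_force: [-0.1, -0.2, -3.0]
finger_gap: 13.5
grip_force: 33.7
```

Request:
servo_tool(deltas=[{"translation": [0,0,0],"twist": 0,"jaw": 24},{"translation": [0,0,0],"twist": 0,"jaw": 24},{"translation": [0,0,5],"twist": 0,"jaw": 24},{"translation": [0,0,11],"twist": 0,"jaw": 24},{"translation": [0,0,11],"twist": 0,"jaw": 24}], grip_force=20)

```text
time_s: 6.72
tool_pos: [555.5, -18.4, 163.3]
tcp_rot: [[-0.106, 0.994, 0.002], [0.994, 0.106, -0.0], [-0.0, 0.002, -1.0]]
ft_force: [-0.1, 0.4, -0.6]
finger_gap: 23.9
grip_force: 0.0
```

```bash
python3 -c "
from h import *
st()
d=cap('wrist'); cv2.imwrite('pics/w2.png',d['image'])"
```

```text
t 6.72 p -119.0 l -0.9 z 163.3 yaw 6.11 F -0.1 0.4 -0.6 M [ 0.03  0.04 -0.03] gap 23.9 0.0
```

View pics/w2.png

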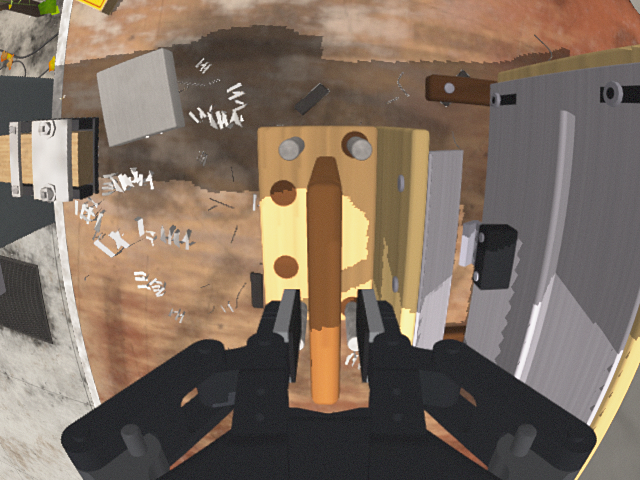

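Request:
servo_tool(deltas=[{"translation": [0,0,0],"twist": 0,"jaw": 10},{"translation": [0,0,0],"twist": 0,"jaw": 10},{"translation": [0,0,0],"twist": 0,"jaw": 10},{"translation": [0,0,0],"twist": 0,"jaw": 10},{"translation": [0,0,0],"twist": 0,"jaw": 10}], grip_force=20)

```text
time_s: 7.18
tool_pos: [554.1, -18.7, 161.7]
tcp_rot: [[-0.106, 0.994, -0.001], [0.994, 0.106, -0.0], [-0.0, -0.001, -1.0]]
ft_force: [-3.3, -1.1, 6.0]
finger_gap: 12.9
grip_force: 23.0
```

```bash
python3 -c "
from h import *
st()"
```

```text
t 7.18 p -120.4 l -1.1 z 161.7 yaw 6.10 F -3.4 -0.7 6.0 M [-0.07  0.71 -0.02] gap 12.9 23.0
```

Request:
servo_tool(deltas=[{"translation": [0,0,4],"twist": 0,"jaw": 10},{"translation": [0,0,14],"twist": 0,"jaw": 10},{"translation": [0,0,28],"twist": 0,"jaw": 10},{"translation": [0,0,36],"twist": 0,"jaw": 10},{"translation": [0,0,36],"twist": 0,"jaw": 10}])

```text
time_s: 7.6
tool_pos: [555.7, -18.5, 199.6]
tcp_rot: [[-0.106, 0.994, 0.003], [0.994, 0.106, -0.0], [-0.0, 0.003, -1.0]]
ft_force: [0.7, -0.3, -3.3]
finger_gap: 13.3
grip_force: 22.0
```

```bash
python3 -c "
from h import *
st()"
```

```text
t 7.6 p -118.9 l -1.0 z 199.6 yaw 6.11 F 0.6 -0.4 -3.3 M [ 0.03 -0.2  -0.  ] gap 13.3 22.0
```

Request:
servo_tool(deltas=[{"translation": [2,0,12],"twist": 0,"jaw": 10},{"translation": [7,0.2,25],"twist": 0,"jaw": 10},{"translation": [13,0.4,35],"twist": 0,"jaw": 10},{"translation": [19,0.6,37],"twist": 0,"jaw": 10},{"translation": [21,0.7,37],"twist": 0,"jaw": 10}])

```text
time_s: 8.02
tool_pos: [576.6, -17.9, 234.8]
tcp_rot: [[-0.106, 0.994, 0.002], [0.994, 0.106, 0.0], [-0.0, 0.002, -1.0]]
ft_force: [-0.2, -0.3, -3.5]
finger_gap: 13.4
grip_force: 22.0
```

Request:
servo_tool(deltas=[{"translation": [1,0.1,0],"twist": 0,"jaw": 10},{"translation": [2,0.2,0],"twist": 0,"jaw": 10},{"translation": [3,0.3,0],"twist": 0,"jaw": 10},{"translation": [4,0.4,0],"twist": 0,"jaw": 10},{"translation": [4,0.4,0],"twist": 0,"jaw": 10}])

```text
time_s: 8.43
tool_pos: [579.4, -17.5, 234.1]
tcp_rot: [[-0.106, 0.994, -0.001], [0.994, 0.106, 0.0], [0.0, -0.001, -1.0]]
ft_force: [0.6, 0.9, -3.2]
finger_gap: 12.9
grip_force: 22.0
```

```bash
python3 -c "
from h import *
st()"
```

```text
t 8.43 p -95.1 l -2.5 z 234.1 yaw 6.11 F 0.7 0.8 -3.2 M [0.08 0.04 0.  ] gap 12.9 22.0
```

Request:
servo_tool(deltas=[{"translation": [1,0.1,0.5],"twist": 0,"jaw": 10},{"translation": [2,0.2,1],"twist": 0,"jaw": 10},{"translation": [3,0.3,1.5],"twist": 0,"jaw": 10},{"translation": [4,0.4,2],"twist": 0,"jaw": 10},{"translation": [4,0.4,2],"twist": 0,"jaw": 10}])

```text
time_s: 8.85
tool_pos: [583.4, -17.2, 236.5]
tcp_rot: [[-0.106, 0.994, -0.001], [0.994, 0.106, -0.0], [-0.0, -0.001, -1.0]]
ft_force: [-1.1, 0.4, -2.9]
finger_gap: 13.5
grip_force: 22.3
```

```bash
python3 -c "
from h import *
st()"
```

```text
t 8.85 p -91.1 l -2.5 z 236.5 yaw 6.11 F -1.0 0.5 -2.9 M [-0.07  0.69  0.01] gap 13.5 22.3
```

Request:
servo_tool(deltas=[{"translation": [1,0.1,0.5],"twist": 0,"jaw": 10},{"translation": [2,0.2,1],"twist": 0,"jaw": 10},{"translation": [3,0.3,1.5],"twist": 0,"jaw": 10},{"translation": [4,0.4,2],"twist": 0,"jaw": 10},{"translation": [5,0.5,2.5],"twist": 0,"jaw": 10}])

```text
time_s: 9.27
tool_pos: [588.6, -16.7, 239.0]
tcp_rot: [[-0.106, 0.994, -0.0], [0.994, 0.106, -0.0], [-0.0, -0.0, -1.0]]
ft_force: [-2.7, -0.9, -3.3]
finger_gap: 13.2
grip_force: 24.2
```

```bash
python3 -c "
from h import *
st()"
```

```text
t 9.27 p -86.0 l -2.6 z 239.0 yaw 6.10 F -2.8 -0.6 -3.3 M [-0.03  0.7   0.01] gap 13.2 24.2
```

Request:
servo_tool(deltas=[{"translation": [1,0.1,0.5],"twist": 0,"jaw": 10},{"translation": [2,0.2,1],"twist": 0,"jaw": 10},{"translation": [3,0.3,1.5],"twist": 0,"jaw": 10},{"translation": [4,0.4,2],"twist": 0,"jaw": 10},{"translation": [5,0.5,2.5],"twist": 0,"jaw": 10}])

```text
time_s: 9.68
tool_pos: [593.6, -16.1, 241.5]
tcp_rot: [[-0.106, 0.994, -0.0], [0.994, 0.106, -0.0], [0.0, -0.0, -1.0]]
ft_force: [-2.3, 0.3, -4.1]
finger_gap: 13.4
grip_force: 26.6
```

Run:
```python
from h import *
st()
d=cap('scene'); im=d['image']; cv2.imwrite('pics/s3.png',cv2.resize(im[150:300,290:450],None,fx=4,fy=4,interpolation=cv2.INTER_CUBIC))
```

```text
t 9.68 p -80.9 l -2.6 z 241.5 yaw 6.11 F -2.2 0.6 -4.1 M [-0.1   0.77 -0.01] gap 13.4 26.6
```

View pics/s3.png

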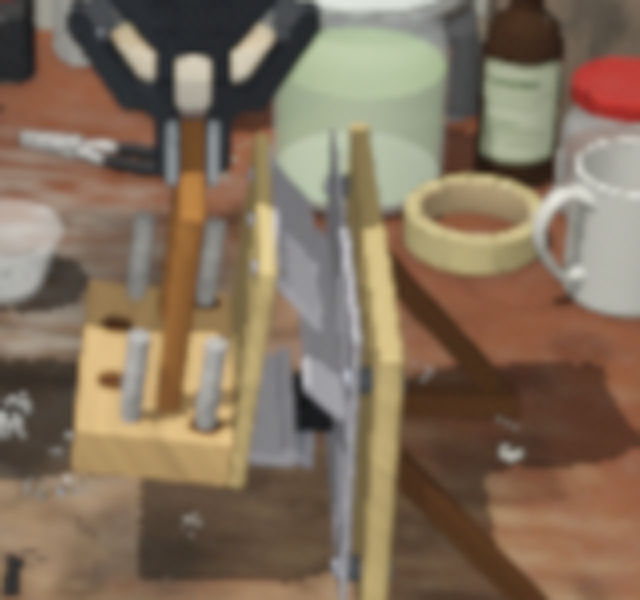

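Request:
servo_tool(deltas=[{"translation": [1.5,0.2,0.3],"twist": 0,"jaw": 10},{"translation": [3,0.3,0.6],"twist": 0,"jaw": 10},{"translation": [4.5,0.5,0.9],"twist": 0,"jaw": 10},{"translation": [6,0.6,1.2],"twist": 0,"jaw": 10},{"translation": [7,0.7,1.4],"twist": 0,"jaw": 10}])

```text
time_s: 10.15
tool_pos: [600.8, -15.4, 243.0]
tcp_rot: [[-0.106, 0.994, 0.0], [0.994, 0.106, 0.0], [0.0, 0.0, -1.0]]
ft_force: [-3.5, -0.2, -2.8]
finger_gap: 13.0
grip_force: 30.4
```

```bash
python3 -c "
from h import *
st()"
```

```text
t 10.15 p -73.7 l -2.6 z 243.0 yaw 6.11 F -3.5 0.2 -2.8 M [-0.09  1.03  0.02] gap 13.0 30.4
```

Request:
servo_tool(deltas=[{"translation": [1,0.1,0],"twist": 0,"jaw": 10},{"translation": [2,0.2,0],"twist": 0,"jaw": 10},{"translation": [3,0.3,0],"twist": 0,"jaw": 10},{"translation": [4,0.4,0],"twist": 0,"jaw": 10},{"translation": [5,0.5,0],"twist": 0,"jaw": 10}])

```text
time_s: 10.57
tool_pos: [605.6, -14.9, 242.9]
tcp_rot: [[-0.106, 0.994, -0.0], [0.994, 0.106, -0.0], [-0.0, -0.0, -1.0]]
ft_force: [-2.6, -0.5, -2.4]
finger_gap: 13.3
grip_force: 32.4
```

```bash
python3 -c "
from h import *
st()"
```

```text
t 10.57 p -68.9 l -2.7 z 242.9 yaw 6.11 F -2.6 -0.3 -2.4 M [-0.05  1.09 -0.03] gap 13.3 32.4
```

Request:
servo_tool(deltas=[{"translation": [1.2,0.1,0],"twist": 0,"jaw": 10},{"translation": [2.4,0.2,0],"twist": 0,"jaw": 10},{"translation": [3.6,0.4,0],"twist": 0,"jaw": 10},{"translation": [4.8,0.5,0],"twist": 0,"jaw": 10},{"translation": [6,0.6,0],"twist": 0,"jaw": 10}])

```text
time_s: 10.98
tool_pos: [611.7, -14.3, 242.9]
tcp_rot: [[-0.106, 0.994, -0.0], [0.994, 0.106, 0.0], [0.0, -0.0, -1.0]]
ft_force: [-2.9, -0.4, -3.2]
finger_gap: 13.2
grip_force: 34.8
```

```bash
python3 -c "
from h import *
st()"
```

```text
t 10.98 p -62.8 l -2.7 z 242.9 yaw 6.11 F -2.9 -0.1 -3.2 M [-0.09  1.04  0.01] gap 13.2 34.8
```

Request:
servo_tool(deltas=[{"translation": [1,0.1,0],"twist": 0,"jaw": 10},{"translation": [2,0.2,0],"twist": 0,"jaw": 10},{"translation": [2,0.2,0],"twist": 0,"jaw": 10}])

```text
time_s: 11.23
tool_pos: [613.6, -14.1, 242.9]
tcp_rot: [[-0.107, 0.994, -0.0], [0.994, 0.107, 0.0], [0.0, -0.0, -1.0]]
ft_force: [-4.0, -0.0, -2.5]
finger_gap: 13.3
grip_force: 36.2
```

```bash
python3 -c "
from h import *
st()"
```

```text
t 11.23 p -60.9 l -2.6 z 242.9 yaw 6.11 F -4.0 0.4 -2.5 M [-0.18  1.29  0.03] gap 13.3 36.2
```

Request:
servo_tool(deltas=[{"translation": [1,0.1,0],"twist": 0,"jaw": 10},{"translation": [2,0.2,0],"twist": 0,"jaw": 10},{"translation": [2,0.2,0],"twist": 0,"jaw": 10}])

```text
time_s: 11.48
tool_pos: [614.1, -14.1, 242.5]
tcp_rot: [[-0.106, 0.994, -0.004], [0.994, 0.106, -0.001], [-0.0, -0.004, -1.0]]
ft_force: [-9.1, -1.4, -1.0]
finger_gap: 13.5
grip_force: 35.4
```

```bash
python3 -c "
from h import *
st()"
```

```text
t 11.48 p -60.3 l -2.7 z 242.5 yaw 6.11 F -9.2 -0.4 -1.0 M [-0.19  2.34  0.03] gap 13.5 35.4
```

Request:
servo_tool(deltas=[{"translation": [1,0.1,0],"twist": 0,"jaw": 10},{"translation": [2,0.2,0],"twist": 0,"jaw": 10},{"translation": [2,0.2,0],"twist": 0,"jaw": 10}])

```text
time_s: 11.73
tool_pos: [615.7, -14.0, 242.4]
tcp_rot: [[-0.106, 0.994, -0.004], [0.994, 0.106, -0.001], [-0.0, -0.004, -1.0]]
ft_force: [-10.1, -1.7, 0.1]
finger_gap: 13.4
grip_force: 37.1
```

```bash
python3 -c "
from h import *
st()
d=cap('scene'); im=d['image']; cv2.imwrite('pics/s4.png',cv2.resize(im[150:300,290:450],None,fx=4,fy=4,interpolation=cv2.INTER_CUBIC))
P=pts(d).reshape(-1,3);X,Y,o=frame()
s=(P[:,:2]-o)@X; l=(P[:,:2]-o)@Y; z=P[:,2]
for a in range(90,215,8):
  m=(z>a)&(z<a+8)&(s<-30)&(s>-75)&(l<-66)&(l>-85)
  if m.sum()>2: print(a+4,m.sum(),np.percentile(s[m],[5,50,95]).round(1))
"
```

```text
t 11.73 p -58.7 l -2.8 z 242.4 yaw 6.11 F -10.2 -0.6 0.1 M [-0.24  2.65 -0.  ] gap 13.4 37.1
94 31 [-74.7 -60.  -51.6]
102 46 [-72.7 -63.2 -51.6]
110 39 [-74.8 -62.2 -47.6]
118 30 [-72.8 -64.4 -45.8]
126 31 [-70.8 -60.4 -43.8]
134 29 [-67.9 -48.  -40.8]
142 27 [-66.2 -46.2 -38.1]
150 31 [-63.8 -44.1 -36.2]
158 28 [-62.9 -47.6 -33.1]
166 16 [-38.7 -35.7 -30.7]
174 14 [-36.8 -33.8 -30.8]
182 13 [-35.  -33.1 -31. ]
190 6 [-32.6 -31.3 -31.1]
```

View pics/s4.png

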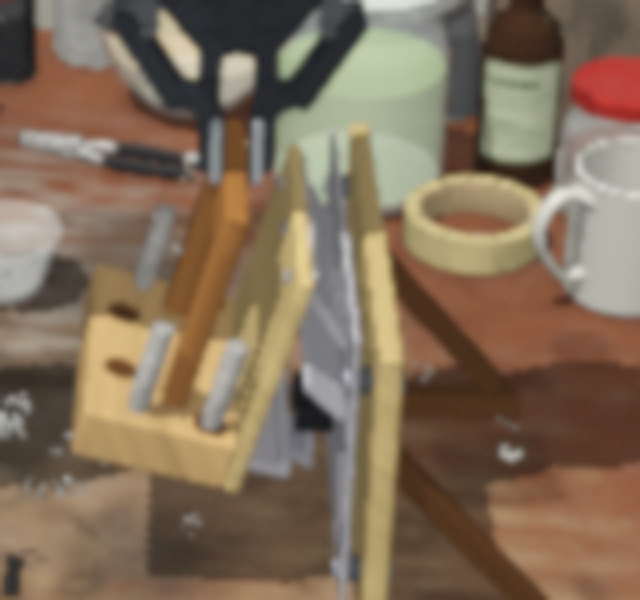

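Request:
servo_tool(deltas=[{"translation": [-1.5,-0.2,-1],"twist": 0,"jaw": 10},{"translation": [-1.8,-0.2,-2.5],"twist": 0,"jaw": 10},{"translation": [-1.8,-0.2,-4],"twist": 0,"jaw": 10},{"translation": [-1.8,-0.2,-6],"twist": 0,"jaw": 10}])

```text
time_s: 12.12
tool_pos: [614.6, -14.1, 236.7]
tcp_rot: [[-0.106, 0.994, -0.002], [0.994, 0.106, -0.001], [-0.0, -0.003, -1.0]]
ft_force: [-8.0, -0.8, -0.9]
finger_gap: 13.0
grip_force: 35.3
```

```bash
python3 -c "
from h import *
st()"
```

```text
t 12.12 p -59.8 l -2.8 z 236.7 yaw 6.11 F -8.0 -0.0 -0.9 M [-0.22  2.15 -0.06] gap 13.0 35.3
```

Request:
servo_tool(deltas=[{"translation": [0,0,-1.5],"twist": 0,"jaw": 10},{"translation": [0,0,-3],"twist": 0,"jaw": 10},{"translation": [0,0,-4.5],"twist": 0,"jaw": 10},{"translation": [0,0,-6],"twist": 0,"jaw": 10}])

```text
time_s: 12.45
tool_pos: [615.1, -14.1, 230.8]
tcp_rot: [[-0.106, 0.994, -0.001], [0.994, 0.106, -0.0], [-0.0, -0.001, -1.0]]
ft_force: [-6.8, -0.5, -0.6]
finger_gap: 13.3
grip_force: 36.5
```

```bash
python3 -c "
from h import *
st()"
```

```text
t 12.45 p -59.3 l -2.8 z 230.8 yaw 6.11 F -6.8 0.2 -0.6 M [-0.14  1.62  0.03] gap 13.3 36.5
```

Request:
servo_tool(deltas=[{"translation": [-0.5,0,-1.5],"twist": 0,"jaw": 10},{"translation": [-0.5,0,-3],"twist": 0,"jaw": 10},{"translation": [-0.5,0,-4.5],"twist": 0,"jaw": 10},{"translation": [-0.5,0,-6],"twist": 0,"jaw": 10}])

```text
time_s: 12.78
tool_pos: [615.4, -13.9, 225.0]
tcp_rot: [[-0.106, 0.994, 0.0], [0.994, 0.106, -0.0], [-0.0, 0.0, -1.0]]
ft_force: [-4.1, -1.3, -0.7]
finger_gap: 13.3
grip_force: 37.9
```

```bash
python3 -c "
from h import *
st()"
```

```text
t 12.78 p -59.0 l -2.7 z 225.0 yaw 6.11 F -4.2 -0.9 -0.7 M [-0.15  1.3  -0.07] gap 13.3 37.9
```

Request:
servo_tool(deltas=[{"translation": [0,0,-1],"twist": 0,"jaw": 10},{"translation": [0,0,-2],"twist": 0,"jaw": 10},{"translation": [0,0,-3],"twist": 0,"jaw": 10},{"translation": [0,0,-3],"twist": 0,"jaw": 10}])

```text
time_s: 13.12
tool_pos: [615.1, -14.0, 221.2]
tcp_rot: [[-0.106, 0.994, -0.001], [0.994, 0.106, 0.0], [0.0, -0.001, -1.0]]
ft_force: [-1.9, -0.4, -5.9]
finger_gap: 13.2
grip_force: 35.8
```

```bash
python3 -c "
from h import *
st()"
```

```text
t 13.12 p -59.3 l -2.7 z 221.2 yaw 6.11 F -1.9 -0.2 -5.9 M [-0.08  0.82  0.02] gap 13.2 35.8
```

Request:
servo_tool(deltas=[{"translation": [0,0,-1],"twist": 0,"jaw": 10},{"translation": [0,0,-2],"twist": 0,"jaw": 10},{"translation": [0,0,-2],"twist": 0,"jaw": 10}])

```text
time_s: 13.37
tool_pos: [614.5, -14.1, 219.6]
tcp_rot: [[-0.106, 0.994, -0.002], [0.994, 0.106, -0.0], [-0.0, -0.002, -1.0]]
ft_force: [-5.7, -1.0, -3.2]
finger_gap: 13.2
grip_force: 34.8
```

```bash
python3 -c "
from h import *
st()"
```

```text
t 13.37 p -59.9 l -2.7 z 219.6 yaw 6.10 F -5.8 -0.4 -3.2 M [-0.17  1.63  0.03] gap 13.2 34.8
```

Request:
servo_tool(deltas=[{"translation": [0,0,-1],"twist": 0,"jaw": 10},{"translation": [0,0,-2],"twist": 0,"jaw": 10},{"translation": [0,0,-2],"twist": 0,"jaw": 10}])

```text
time_s: 13.62
tool_pos: [614.1, -14.1, 217.9]
tcp_rot: [[-0.106, 0.994, -0.003], [0.994, 0.106, -0.001], [-0.0, -0.003, -1.0]]
ft_force: [-8.7, -0.2, 0.2]
finger_gap: 13.3
grip_force: 34.5
```

```bash
python3 -c "
from h import *
st()
d=cap('scene'); im=d['image']; cv2.imwrite('pics/s5.png',cv2.resize(im[150:300,290:450],None,fx=4,fy=4,interpolation=cv2.INTER_CUBIC))
"
```

```text
t 13.62 p -60.3 l -2.7 z 217.9 yaw 6.10 F -8.7 0.7 0.2 M [-0.14  2.09 -0.01] gap 13.3 34.5
```

View pics/s5.png

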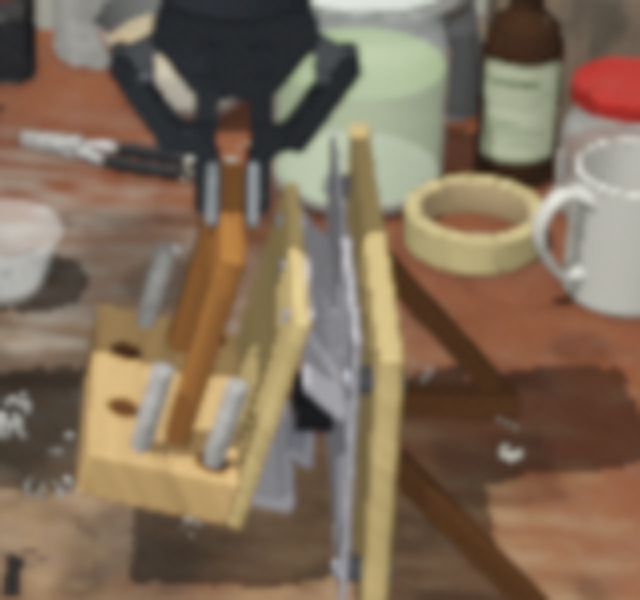

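Request:
servo_tool(deltas=[{"translation": [-1,-0.1,0],"twist": 0,"jaw": 10},{"translation": [-2,-0.2,0],"twist": 0,"jaw": 10},{"translation": [-2,-0.2,0],"twist": 0,"jaw": 10}])

```text
time_s: 13.92
tool_pos: [613.4, -14.1, 218.0]
tcp_rot: [[-0.106, 0.994, 0.001], [0.994, 0.106, 0.0], [-0.0, 0.001, -1.0]]
ft_force: [-3.1, -0.3, -3.1]
finger_gap: 13.2
grip_force: 33.3
```

```bash
python3 -c "
from h import *
st()"
```

```text
t 13.92 p -61.0 l -2.7 z 218.0 yaw 6.11 F -3.1 0.0 -3.1 M [-0.09  0.92 -0.  ] gap 13.2 33.3
```

Request:
servo_tool(deltas=[{"translation": [0,0,-1],"twist": 0,"jaw": 10},{"translation": [0,0,-2],"twist": 0,"jaw": 10},{"translation": [0,0,-2],"twist": 0,"jaw": 10}])

```text
time_s: 14.17
tool_pos: [612.9, -14.2, 216.7]
tcp_rot: [[-0.106, 0.994, -0.001], [0.994, 0.106, -0.001], [-0.0, -0.001, -1.0]]
ft_force: [-8.3, -1.6, 3.9]
finger_gap: 13.6
grip_force: 33.0
```

```bash
python3 -c "
from h import *
st()"
```

```text
t 14.17 p -61.6 l -2.7 z 216.7 yaw 6.10 F -8.4 -0.7 3.9 M [-0.16  1.95 -0.02] gap 13.6 33.0
```

Request:
servo_tool(deltas=[{"translation": [-0.8,-0.1,1],"twist": 0,"jaw": 10},{"translation": [-0.8,-0.1,1],"twist": 0,"jaw": 10},{"translation": [-0.8,-0.1,1],"twist": 0,"jaw": 10}])

```text
time_s: 14.42
tool_pos: [612.9, -14.2, 217.1]
tcp_rot: [[-0.106, 0.994, 0.001], [0.994, 0.106, 0.0], [0.0, 0.001, -1.0]]
ft_force: [-2.3, -0.7, -3.3]
finger_gap: 13.2
grip_force: 32.6
```

```bash
python3 -c "
from h import *
st()"
```

```text
t 14.42 p -61.6 l -2.7 z 217.1 yaw 6.11 F -2.4 -0.5 -3.3 M [-0.12  0.59 -0.04] gap 13.2 32.6
```

Request:
servo_tool(deltas=[{"translation": [-0.8,-0.1,0],"twist": 0,"jaw": 14},{"translation": [-0.8,-0.1,0],"twist": 0,"jaw": 18},{"translation": [-0.8,-0.1,0],"twist": 0,"jaw": 22},{"translation": [-0.8,-0.1,0],"twist": 0,"jaw": 24},{"translation": [-0.8,-0.1,0],"twist": 0,"jaw": 24}])

```text
time_s: 14.83
tool_pos: [612.2, -14.2, 217.4]
tcp_rot: [[-0.107, 0.994, 0.001], [0.994, 0.107, 0.0], [-0.0, 0.001, -1.0]]
ft_force: [0.3, -0.7, 0.3]
finger_gap: 23.9
grip_force: 0.0
```

Run:
```python
from h import *
st()
d=cap('scene'); im=d['image']; cv2.imwrite('pics/s6.png',cv2.resize(im[150:300,290:450],None,fx=4,fy=4,interpolation=cv2.INTER_CUBIC))
```

```text
t 14.83 p -62.2 l -2.6 z 217.4 yaw 6.11 F 0.2 -0.7 0.3 M [-0.02 -0.   -0.01] gap 23.9 0.0
```

View pics/s6.png

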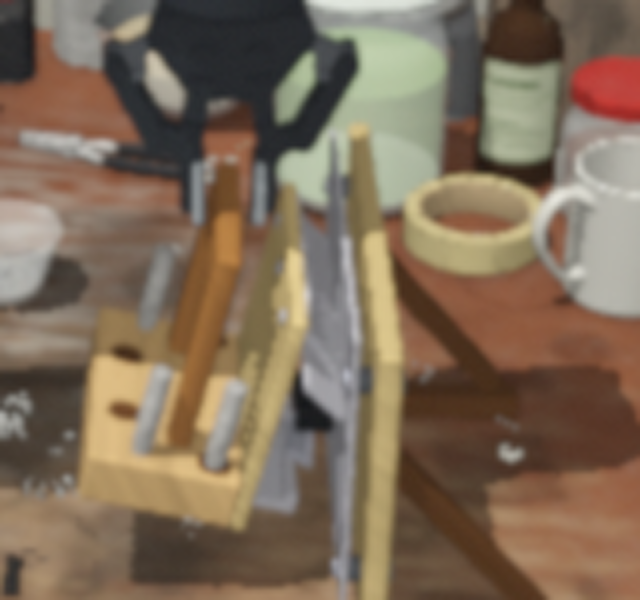

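Request:
servo_tool(deltas=[{"translation": [0,0,8],"twist": 0,"jaw": 24},{"translation": [0,0,18],"twist": 0,"jaw": 24},{"translation": [-2,-0.2,18],"twist": 0,"jaw": 0},{"translation": [-3,-0.3,18],"twist": 0,"jaw": 0},{"translation": [-3,-0.3,18],"twist": 0,"jaw": 0}])

```text
time_s: 15.3
tool_pos: [608.5, -14.7, 235.2]
tcp_rot: [[-0.106, 0.994, 0.0], [0.994, 0.106, -0.0], [-0.0, 0.0, -1.0]]
ft_force: [-0.4, -0.3, -0.5]
finger_gap: 0.0
grip_force: 0.0
```

Request:
servo_tool(deltas=[{"translation": [0,0,-1.5],"twist": 0,"jaw": 0},{"translation": [0,0,-3],"twist": 0,"jaw": 0},{"translation": [0,0,-4.5],"twist": 0,"jaw": 0},{"translation": [0,0,-6],"twist": 0,"jaw": 0},{"translation": [0,0,-7],"twist": 0,"jaw": 0}])

```text
time_s: 15.72
tool_pos: [608.5, -14.6, 227.4]
tcp_rot: [[-0.106, 0.994, -0.001], [0.994, 0.106, 0.0], [0.0, -0.001, -1.0]]
ft_force: [-0.8, 0.4, 0.6]
finger_gap: 0.1
grip_force: 0.0
```

```bash
python3 -c "
from h import *
st()"
```

```text
t 15.72 p -65.9 l -2.7 z 227.4 yaw 6.11 F -0.7 0.4 0.6 M [ 0.01 -0.03 -0.  ] gap 0.1 0.0
```

Request:
servo_tool(deltas=[{"translation": [-0.4,0,-1],"twist": 0,"jaw": 0},{"translation": [-0.8,-0.1,-2],"twist": 0,"jaw": 0},{"translation": [-0.8,-0.1,-2],"twist": 0,"jaw": 0}])

```text
time_s: 15.97
tool_pos: [607.7, -14.8, 225.7]
tcp_rot: [[-0.106, 0.994, -0.0], [0.994, 0.106, -0.0], [0.0, -0.0, -1.0]]
ft_force: [0.2, -0.1, -0.5]
finger_gap: -0.1
grip_force: 0.0
```

```bash
python3 -c "
from h import *
st()"
```

```text
t 15.97 p -66.7 l -2.7 z 225.7 yaw 6.11 F 0.2 -0.1 -0.5 M [0.04 0.01 0.03] gap -0.1 0.0
```

Request:
servo_tool(deltas=[{"translation": [-0.3,0,-0.7],"twist": 0,"jaw": 0},{"translation": [-0.6,-0.1,-1.4],"twist": 0,"jaw": 0},{"translation": [-0.6,-0.1,-2],"twist": 0,"jaw": 0},{"translation": [-0.6,-0.1,-2],"twist": 0,"jaw": 0}])

```text
time_s: 16.3
tool_pos: [607.6, -14.8, 224.5]
tcp_rot: [[-0.106, 0.994, 0.001], [0.994, 0.106, -0.0], [-0.0, 0.001, -1.0]]
ft_force: [0.3, -0.5, 3.2]
finger_gap: 0.1
grip_force: 2.0
```

Request:
servo_tool(deltas=[{"translation": [-0.5,-0.1,-0.7],"twist": 0,"jaw": 0},{"translation": [-1,-0.1,-1.4],"twist": 0,"jaw": 0},{"translation": [-1.2,-0.1,-2],"twist": 0,"jaw": 0},{"translation": [-1.2,-0.1,-2],"twist": 0,"jaw": 0}])

```text
time_s: 16.63
tool_pos: [606.1, -14.9, 222.8]
tcp_rot: [[-0.106, 0.994, 0.001], [0.994, 0.106, -0.0], [-0.0, 0.001, -1.0]]
ft_force: [-2.3, -1.0, 6.9]
finger_gap: 0.4
grip_force: 3.8
```

```bash
python3 -c "
from h import *
st()"
```

```text
t 16.63 p -68.4 l -2.7 z 222.8 yaw 6.11 F -2.4 -0.7 6.9 M [-0.04  0.58 -0.02] gap 0.4 3.8
```

Request:
servo_tool(deltas=[{"translation": [-0.5,-0.1,-0.7],"twist": 0,"jaw": 0},{"translation": [-1,-0.1,-1.4],"twist": 0,"jaw": 0},{"translation": [-1,-0.1,-1.4],"twist": 0,"jaw": 0}])

```text
time_s: 16.88
tool_pos: [605.0, -15.0, 221.7]
tcp_rot: [[-0.106, 0.994, 0.001], [0.994, 0.106, -0.0], [-0.001, 0.001, -1.0]]
ft_force: [-3.2, -0.5, 9.8]
finger_gap: -0.0
grip_force: 4.6
```

Request:
servo_tool(deltas=[{"translation": [-0.5,-0.1,-0.7],"twist": 0,"jaw": 0},{"translation": [-1,-0.1,-1.2],"twist": 0,"jaw": 0},{"translation": [-1,-0.1,-1.2],"twist": 0,"jaw": 0}])

```text
time_s: 17.13
tool_pos: [604.1, -15.1, 220.7]
tcp_rot: [[-0.106, 0.994, 0.001], [0.994, 0.106, -0.001], [-0.001, 0.001, -1.0]]
ft_force: [-3.8, -0.4, 11.3]
finger_gap: 0.1
grip_force: 5.4
```

```bash
python3 -c "
from h import *
st()"
```

```text
t 17.13 p -70.3 l -2.7 z 220.7 yaw 6.10 F -3.9 0.0 11.3 M [-0.14  0.78  0.02] gap 0.1 5.4
```

Request:
servo_tool(deltas=[{"translation": [-1,-0.1,0.3],"twist": 0,"jaw": 0},{"translation": [-2.5,-0.3,0.3],"twist": 0,"jaw": 0},{"translation": [-2.5,-0.3,0.3],"twist": 0,"jaw": 0}])

```text
time_s: 17.38
tool_pos: [602.8, -15.3, 220.6]
tcp_rot: [[-0.106, 0.994, 0.003], [0.994, 0.106, 0.0], [-0.0, 0.003, -1.0]]
ft_force: [3.0, 0.2, 5.5]
finger_gap: 0.3
grip_force: 2.9
```

Run:
```python
from h import *
st()
d=cap('scene');P=pts(d).reshape(-1,3);X,Y,o=frame()
s=(P[:,:2]-o)@X; l=(P[:,:2]-o)@Y; z=P[:,2]
for a in range(50,180,10):
  m=(z>a)&(z<a+10)&(s<-24)&(s>-75)&(l<-66)&(l>-88)
  if m.sum()>2: print(a+5,m.sum(),np.percentile(s[m],[5,50,95]).round(1),l[m].min().round(1))
```

```text
t 17.38 p -71.7 l -2.7 z 220.6 yaw 6.11 F 3.0 -0.1 5.5 M [ 0.08 -0.72 -0.02] gap 0.3 2.9
55 54 [-72.2 -58.3 -46.5] -78.6
65 53 [-74.4 -59.4 -44.6] -81.6
75 82 [-74.5 -59.6 -44.7] -80.0
85 43 [-72.4 -61.9 -40.9] -78.3
95 25 [-66.2 -59.8 -39. ] -78.3
105 36 [-64.8 -50.7 -37.3] -79.3
115 35 [-62.9 -43.5 -36.8] -80.3
125 34 [-62.4 -41.5 -33.6] -77.1
135 21 [-58.3 -37.8 -31.8] -77.7
145 19 [-38.  -34.1 -31.7] -77.4
155 20 [-36.3 -32.4 -27.9] -79.1
165 21 [-34.6 -30.6 -26.6] -78.4
175 19 [-32.7 -28.9 -24.9] -77.4
```

Request:
servo_tool(deltas=[{"translation": [-0.8,-0.1,-0.7],"twist": 0,"jaw": 0},{"translation": [-1.6,-0.2,-1.4],"twist": 0,"jaw": 0},{"translation": [-1.6,-0.2,-1.4],"twist": 0,"jaw": 0}])

```text
time_s: 17.68
tool_pos: [599.1, -15.8, 217.5]
tcp_rot: [[-0.106, 0.994, -0.002], [0.994, 0.106, -0.0], [0.0, -0.002, -1.0]]
ft_force: [0.0, 0.4, 0.6]
finger_gap: 0.3
grip_force: 0.0
```

```bash
python3 -c "
from h import *
st()"
```

```text
t 17.68 p -75.5 l -2.8 z 217.5 yaw 6.11 F 0.1 0.4 0.6 M [-0.02  0.05  0.02] gap 0.3 0.0
```

Request:
servo_tool(deltas=[{"translation": [-0.8,-0.1,-0.7],"twist": 0,"jaw": 0},{"translation": [-1.6,-0.2,-1.4],"twist": 0,"jaw": 0},{"translation": [-1.6,-0.2,-1.4],"twist": 0,"jaw": 0}])

```text
time_s: 17.93
tool_pos: [597.6, -16.0, 216.1]
tcp_rot: [[-0.106, 0.994, -0.002], [0.994, 0.106, -0.0], [0.0, -0.002, -1.0]]
ft_force: [0.4, 0.6, 0.1]
finger_gap: -0.2
grip_force: 0.0
```

```bash
python3 -c "
from h import *
st()"
```

```text
t 17.93 p -76.9 l -2.9 z 216.1 yaw 6.10 F 0.5 0.5 0.1 M [-0.    0.01 -0.02] gap -0.2 0.0
```

```bash
cat > chk.py <<'E'
from h import *
d=cap('scene');P=pts(d).reshape(-1,3);X,Y,o=frame()
s=(P[:,:2]-o)@X; l=(P[:,:2]-o)@Y; z=P[:,2]
q=[]
for a in range(35,175,10):
  m=(z>a)&(z<a+10)&(s<-22)&(s>-75)&(l<-66)&(l>-88)
  if m.sum()>2: q.append((a+5,np.percentile(s[m],95).round(1),l[m].min().round(1)))
print(q); q=np.array(q); print('tilt',np.polyfit(q[:,0],q[:,1],1)[0])
def r(n,m): print(n,m.sum(),*( ('p',np.percentile(s[m],[2,50,98]).round(1),'l',np.percentile(l[m],[1,50,99]).round(1),'z',np.percentile(z[m],[2,50,98]).round(1)) if m.sum() else ''))
r('block near',(z>32)&(z<60)&(s<-85)&(s>-130)&(abs(l)<100)); r('plate top',(z>155)&(z<172)&(s<-28)&(s>-45)&(abs(l)<100))
r('lip',(z>145)&(z<165)&(s>-26)&(s<-10)&(abs(l)<120))
E
python3 chk.py
```

```text
[(40, np.float64(-33.3), np.float64(-77.3)), (50, np.float64(-33.6), np.float64(-79.9)), (60, np.float64(-33.2), np.float64(-80.1)), (70, np.float64(-34.0), np.float64(-78.7)), (80, np.float64(-32.2), np.float64(-77.3)), (90, np.float64(-30.4), np.float64(-77.4)), (100, np.float64(-30.7), np.float64(-76.5)), (110, np.float64(-31.0), np.float64(-77.9)), (120, np.float64(-31.2), np.float64(-78.8)), (130, np.float64(-31.6), np.float64(-79.5)), (140, np.float64(-31.8), np.float64(-77.7)), (150, np.float64(-22.3), np.float64(-87.5)), (160, np.float64(-23.8), np.float64(-77.9)), (170, np.float64(-28.6), np.float64(-77.7))]
tilt 0.06213186813186814
block near 120 p [-121.7 -103.4  -85.1] l [-79.3 -75.1 -71.3] z [41.1 51.  59.7]
plate top 71 p [-40.8 -36.9 -28.1] l [-77.8 -58.5  59. ] z [155.9 164.8 171.7]
lip 289 p [-25.6 -18.2 -10.5] l [-91.1 -21.2  85.2] z [145.7 154.8 164.1]
```

Request:
servo_tool(deltas=[{"translation": [-3,0,20],"twist": 0,"jaw": 0},{"translation": [-8,0,50],"twist": 0,"jaw": 0},{"translation": [-20,0,85],"twist": 0,"jaw": 0},{"translation": [-50,0,110],"twist": 0,"jaw": 0},{"translation": [-80,0,120],"twist": 0,"jaw": 0}])

```text
time_s: 18.4
tool_pos: [519.0, -15.1, 340.0]
tcp_rot: [[-0.107, 0.994, 0.004], [0.994, 0.107, 0.001], [0.0, 0.004, -1.0]]
ft_force: [-0.7, -0.9, 1.0]
finger_gap: -0.1
grip_force: 0.0
```

Request:
servo_tool(deltas=[{"translation": [-40,-40,10],"twist": 0,"jaw": 0},{"translation": [-70,-80,20],"twist": 0,"jaw": 0},{"translation": [-90,-120,20],"twist": 0,"jaw": 0},{"translation": [-110,-160,20],"twist": 0,"jaw": 0},{"translation": [-120,-190,20],"twist": 0,"jaw": 0}])

```text
time_s: 18.82
tool_pos: [404.6, -188.4, 357.4]
tcp_rot: [[-0.107, 0.994, 0.001], [0.994, 0.107, -0.001], [-0.001, 0.001, -1.0]]
ft_force: [2.0, -0.3, 0.3]
finger_gap: -0.1
grip_force: 0.0
```

Run:
```python
exec(open('chk.py').read()); st()
d=cap('top');P=pts(d).reshape(-1,3)
s=(P[:,:2]-o)@X; l=(P[:,:2]-o)@Y; z=P[:,2]
print('TOP')
r('back plate top',(z>152)&(z<175)&(s<-24)&(s>-42)&(abs(l)<110))
r('block',(z>52)&(z<70)&(s<-50)&(s>-130)&(abs(l)<110))
r('bar',(z>172)&(z<190)&(s<-60)&(s>-90)&(abs(l)<110))
r('lip',(z>140)&(z<165)&(s>-24)&(s<-8)&(abs(l)<115))
r('board',(z>187)&(z<200)&(s>2)&(abs(l)<160))
```

```text
[(40, np.float64(-33.4), np.float64(-77.4)), (50, np.float64(-33.2), np.float64(-79.6)), (60, np.float64(-33.8), np.float64(-79.7)), (70, np.float64(-34.1), np.float64(-78.7)), (80, np.float64(-32.2), np.float64(-78.7)), (90, np.float64(-30.5), np.float64(-77.5)), (100, np.float64(-30.8), np.float64(-77.0)), (110, np.float64(-30.9), np.float64(-76.9)), (120, np.float64(-31.2), np.float64(-77.3)), (130, np.float64(-31.5), np.float64(-76.7)), (140, np.float64(-31.9), np.float64(-78.0)), (150, np.float64(-22.2), np.float64(-87.9)), (160, np.float64(-23.9), np.float64(-82.7)), (170, np.float64(-30.6), np.float64(-77.1))]
tilt 0.057098901098901214
block near 120 p [-121.7 -102.3  -85.1] l [-79.  -75.2 -71.6] z [41.6 50.8 59.2]
plate top 69 p [-40.8 -36.7 -28.1] l [-77.5 -64.   57. ] z [156.4 164.7 171.5]
lip 291 p [-25.6 -18.1 -10.4] l [-92.1 -20.1  84. ] z [146.  154.4 163.7]
t 18.87 p -291.3 l -162.4 z 356.9 yaw 5.59 F -3.5 -6.6 -0.0 M [-0.49  0.19 -0.01] gap -0.1 0.0
TOP
back plate top 427 p [-38.3 -34.9 -24.7] l [-73.5  -3.1  72.6] z [153.6 171.7 174.8]
block 1066 p [-120.4  -94.8  -58.7] l [-73.9   0.9  73.5] z [57.3 68.  69.9]
bar 272 p [-79.8 -76.6 -66. ] l [-53.4   2.7  52.1] z [173.3 188.1 190. ]
lip 433 p [-23.3 -16.1  -8.3] l [-88.4   0.5  87.1] z [142.9 153.3 163.4]
board 1204 p [  9.3  19.8 250.9] l [-151.4   -1.2  150.3] z [187.4 192.2 199.5]
```

Request:
servo_tool(deltas=[{"translation": [0,0,0],"twist": 0,"jaw": 0},{"translation": [0,0,0],"twist": 0,"jaw": 0},{"translation": [0,0,0],"twist": 0,"jaw": 0},{"translation": [0,0,0],"twist": 0,"jaw": 0}])

```text
time_s: 19.25
tool_pos: [406.9, -186.1, 356.5]
tcp_rot: [[-0.109, 0.994, -0.0], [0.994, 0.109, 0.0], [0.0, 0.0, -1.0]]
ft_force: [0.4, 0.0, -0.1]
finger_gap: 0.0
grip_force: 0.0
```

```bash
python3 -c "
from h import *
st(); print(arm.hand_in())"
```

```text
t 19.25 p -284.3 l -152.1 z 356.5 yaw 6.26 F 0.4 -0.0 -0.1 M [ 0.08 -0.04 -0.01] gap 0.0 0.0
the job is handed in; nothing more can be done
None
```

The caddy hangs upright in the middle of the rail (within about 1 mm) and stays there with the gripper clear; the catch looks locked from its upright hang, though I did not see the nose drop, and the wrist force peaked near 12 N; job handed in at 19.25 s.

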